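# Lock the vial cartons in the transport tray with the wide filler wedge

## Task

The three vial cartons in the grey tray rattle about. Put the wide blue filler wedge, narrow end down, into the last gap at the end of the row and drive it straight down until it sits on the tray floor, flush with the cartons, so that the row is packed tight; then let go. Leave the slim orange wedge where it is, it is for another tray.

Things in the scene. Friction and masses are not known exactly. Their poses are not given: they have to be found in the camera images.
- wedge: Wide slick blue filler wedge, 60 g, upright on its narrow end. Origin: centre of underside, z up. 50 mm deep along x. Along y 26 mm wide at the bottom, both flanks widening evenly to 56 mm at 36 mm height, then 56 mm up to its flat top at 45 mm. Centred on top: white non-slip grip tab, 24 mm along x, 34 mm along y, from 45 to 90 mm above the origin. A half turn about z leaves it the same.
- slim_wedge: Bystander: slim filler wedge of orange plastic, the same shape, heights and white tab, but only 14 mm wide below and 32 mm above. Origin: centre of its underside. Must stay where it is.
- tray: Grey tray fixed to the table. Origin: centre of underside, z up; the row runs along its y. Floor and walls 6 mm thick; inside 209 mm along y, 76 mm along x. End walls rise 45 mm above the floor, side walls 22 mm. The gap is at the +y end: its end wall's inner face is at y = +104.5 mm. Row and wide wedge fill the length but for 3 mm; home, the wedge's origin is near y = 75, z = 6 mm.
- carton_c: Last of three loose cartons, white with a red band (others green), 70 mm along x, 50 along y, 45 tall, about 180 g. Origin: centre of underside; axes parallel to the tray's. Between its +y face and the end wall is the gap, 45 to 50 mm at the start. Some 5 to 10 N straight down on the wedge makes its flanks shove the cartons together; its own weight does not.
Mind the look-alikes: they are no part of the job. Several things have the shape of the tray; the one meant has the colours described above.

How it is judged (in metres and radians):
At the end, for the whole second after the job is handed in: Wide wedge at rest in the gap: within 5 mm of the tray floor, 18 mm of the tray's middle line, 67 to 84 mm along +y from its origin, upright and parallel to the tray within 10 degrees. Red-banded carton upright (10 degrees), within 5 mm of the floor, less than 27 mm along +y from the tray's origin (z of wedge in the frame of tray between 0.002 and 0.011 m and x of wedge in the frame of tray between -0.018 and 0.018 m and y of wedge in the frame of tray between 0.067 and 0.084 m and angle between the y axis of wedge and the y axis of tray, either way round below 0.175 rad and angle between each of wedge, carton_c's own z axis and vertical below 0.175 rad and y of carton_c in the frame of tray below 0.027 m and z of carton_c in the frame of tray below 0.011 m and linear speed of wedge below 0.02 m/s); the robot touches nothing.
It fails at once if the slim orange wedge is moved by more than 30 mm (distance of slim_wedge from where it was at the start of the episode above 0.03 m).
It also fails if it takes over 45 s, if anything falls off the work surface, if the arm or the gripper's body presses on something with over 40 N, if the wrist force passes 120 N, or if a joint passes its speed limit or range.

## Robot

A 6-joint arm with a two-finger parallel gripper is mounted at the origin on the work surface. World frame = base frame: x ahead of the robot, y to its left, z up, the work surface at z = 0. Lengths are in mm, angles in rad, forces in N, time in s.
With the tool pointing down it reaches from about 350 to 975 mm from the base axis. Payload 7.1 kg.
Tool frame: the origin (TCP) lies on the front face of the gripper's body, between the roots of the fingers; the fingertips stand 80 mm ahead of it and the grasp point (between the pads) lies 61 mm ahead of it (env.tips_ahead is the distance from the TCP to the fingertips, in mm); z points along the fingers, y is the line along which they close (so a half turn about z gives the same grasp; the last joint's range is limited). The gripper opens to 88 mm and grips with 3 to 60 N. Pads are 20 mm wide; open, the fingers measure 115 mm over their backs; the gripper's body (75 mm by 178 mm) begins 61 mm behind the grasp point.
Start: joints at [-1.152, 0.423, 1.63, -0, 1.089, -0.019], TCP at [264.982, -566.03, 302.675] pointing down, gripper open.
Joint ranges: [-3, 3], [-0.9, 2.11], [0.09, 2.58], [-1.31, 4.45], [0.11, 2.69], [-2.54, 2.54]. Speed limits (rad/s): [2.39, 2.39, 3.01, 3.14, 3.14, 3.14].

## Interface

Orientations are given as a unit quaternion [x, y, z, w].
In Python, from station import env, set_gripper, viewer, workorder gives the robot as it stands. Calls block until the motion is done:
- env.reach(position, orientation): joint-space move of the TCP to a pose.
- env.move_l(position, rot=None, rate=150, f_stop=None): straight line of the TCP; rot=None keeps the orientation; rate is the mean speed in mm/s. With f_stop (N) it stops when the force on the tool has changed by that much, and returns True; else False.
- env.move_joints(angles): joint-space move.
- set_gripper(opening): finger opening in mm; the grip force is fixed at half the most; returns when the fingers have stopped.
- env.hold(seconds).
- env.ik(position, orientation): joint angles nearest the present ones, or None.
- env.read_state(): the state.
- viewer.camera(name): name is "scene" or "top"; returns the picture (420x560x3 uint8, blue, green, red); there is no depth.
- viewer.camera_params(name): a dict with "fx", "fy", "cx", "cy" (pixels), "pose" (4x4, takes a point from camera to world coordinates). Camera axes: x right, y up, looking along -z (the intrinsics and any distortion apply to the point x, -y, -z); pixel columns grow to the right and rows downward; lengths in mm; the calibration is good to about 2 mm. A picture is of the moment at which its call begins. camera_params takes no time and is no camera call.
A pose or a line that the arm cannot do raises env.IKError and nothing moves.
- workorder.sign_off(): hands the job in; it is judged then, once.
The state is a dict: "time_s": time; "qpos": joint angles; "dq": joint speeds; "tau": joint torques, N m; "tool_pos": TCP position; "orientation": TCP orientation; "force": force on the tool from outside, world axes, zero at the start; "wrist_torque": the same for the moment, N m; "width": finger opening in mm; "grip_force": force on a finger pad.
Only numpy, scipy, OpenCV 4.12 (cv2) and the standard library are available. Lean on these libraries where they do the work, as an engineer would, in place of code of your own. Each camera call takes 0.05 s, during which the arm holds its last target. There are 200 camera calls.

## Working session

There is one attempt and no reset: what is moved stays moved. The work goes in short steps, each a Python script; the robot and the scene stay as the last script left them, time stands still between calls to the robot, and variables do not carry over. Pictures are saved under pics/ and viewed, at most 10 in all, crops included, and the job is handed in when it is done.

```bash
mkdir -p pics; ls
python3 - <<'E'
from station import env, viewer
import cv2,json
for n in("top","scene"):
    cv2.imwrite(f"pics/{n}0.png",viewer.camera(n)); print(n,viewer.camera_params(n))
s=env.read_state(); print(s["time_s"],s["orientation"],s["width"],s["force"])
E
```

```text
pics
top {'fx': 397.7317139816232, 'fy': 397.7317139816232, 'cx': 276.78094783759286, 'cy': 205.5948175066823, 'pose': array([[ 3.77632111e-03,  9.97107496e-01, -7.59103457e-02,
         3.74670606e+02],
       [-9.99848780e-01,  2.47627121e-03, -1.72129563e-02,
        -9.99056688e+01],
       [-1.69751931e-02,  7.59638682e-02,  9.96966064e-01,
         1.05184311e+03],
       [ 0.00000000e+00,  0.00000000e+00,  0.00000000e+00,
         1.00000000e+00]])}
scene {'fx': 499.38365570681464, 'fy': 499.38365570681464, 'cx': 280.43682898062696, 'cy': 211.94505160921832, 'pose': array([[ 7.09529567e-01, -4.49013800e-01,  5.43097045e-01,
         1.23890933e+03],
       [ 7.04366911e-01,  4.74720805e-01, -5.27738015e-01,
        -8.59735809e+02],
       [-2.08578145e-02,  7.56985314e-01,  6.53098910e-01,
         9.90801524e+02],
       [ 0.00000000e+00,  0.00000000e+00,  0.00000000e+00,
         1.00000000e+00]])}
0.1 [ 9.76136956e-01  2.17154766e-01 -1.25076335e-04 -6.60379641e-04] 87.87064538416104 [ 0.157129   -0.26007237 -0.37553412]
```

View pics/top0.png

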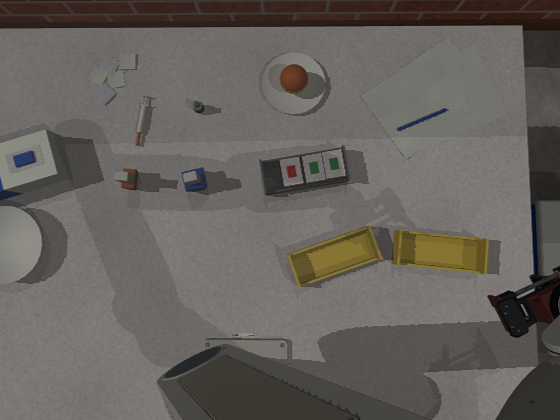

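View pics/scene0.png

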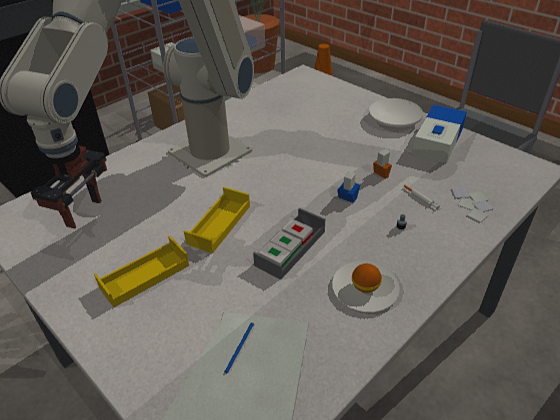

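Candidates: 
- **Wedges (top view):** blue wedge with a white tab at (194,180), orange wedge at (126,179), and a white/blue box at (25,158), which is only clutter.
- **Trays (top view):** grey tray with cartons at (305,170), yellow trays at (335,257) and (441,252).

The blue wedge and the grey tray fit the description. The gap is at the left (+y) end, next to the red carton at (291,171). I'll confirm in an enlarged crop.

Run:
```python
import cv2,numpy as np
a=cv2.imread("pics/top0.png")[135:205,165:365]; b=cv2.imread("pics/scene0.png")[165:285,245:405]
a=cv2.resize(a,None,fx=4,fy=4,interpolation=cv2.INTER_CUBIC)
b=cv2.resize(b,None,fx=2.5,fy=2.5,interpolation=cv2.INTER_CUBIC)
c=np.zeros((600,800,3),np.uint8);c[:280]=a;c[290:590,:400]=b
cv2.imwrite("pics/crop0.png",np.clip(c*1.6,0,255).astype(np.uint8))
```

```text
(no output)
```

View pics/crop0.png

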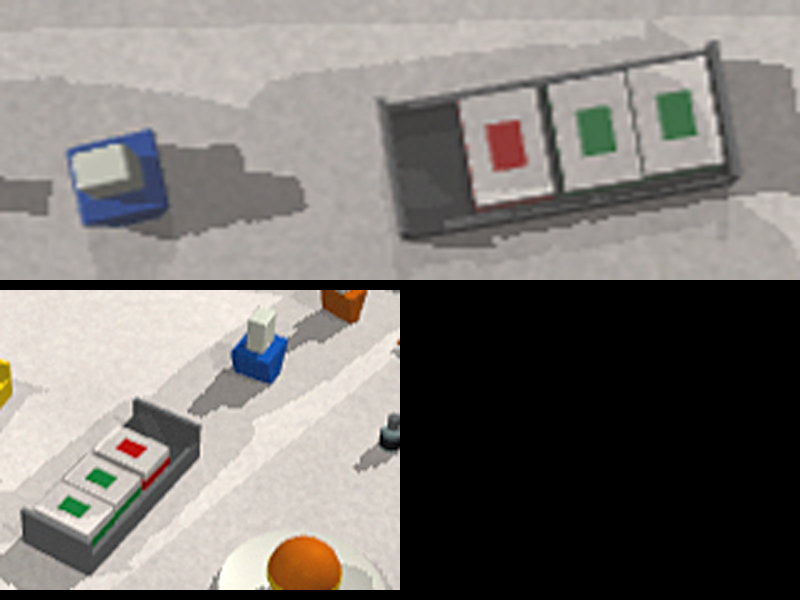

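The crop confirms both: the blue wedge with a white tab has its tab top near top-view pixel (190,177), and the grey tray's gap is on the red carton's left, around (273,172). Next I'll measure them.

```bash
cat > h.py <<'E'
import cv2,numpy as np
from station import env,viewer,set_gripper,workorder
def rays(n,uv):
    p=viewer.camera_params(n);uv=np.atleast_2d(np.asarray(uv,float));T=p["pose"]
    d=np.c_[(uv[:,0]-p["cx"])/p["fx"],-(uv[:,1]-p["cy"])/p["fy"],-np.ones(len(uv))]@T[:3,:3].T
    return T[:3,3],d
def plane(n,uv,z):
    o,d=rays(n,uv);return (o+d*((z-o[2])/d[:,2])[:,None])[:,:2]
def tri(uv1,uv2):
    (o1,d1),(o2,d2)=rays("top",uv1),rays("scene",uv2)
    A=np.c_[d1[0],-d2[0]];s=np.linalg.lstsq(A,o2-o1,rcond=None)[0]
    a,b=o1+s[0]*d1[0],o2+s[1]*d2[0];return (a+b)/2,np.linalg.norm(a-b)
def big(m,roi):
    x0,y0,x1,y1=roi;k=np.zeros_like(m);k[y0:y1,x0:x1]=m[y0:y1,x0:x1]
    c=max(cv2.findContours(k,cv2.RETR_EXTERNAL,cv2.CHAIN_APPROX_NONE)[0],key=cv2.contourArea)
    return c[:,0,:],cv2.contourArea(c)
def rect(P):
    r=cv2.minAreaRect(P.astype(np.float32));return np.round(r[0],1),np.round(r[1],1),round(r[2],1)
def cen(c):
    M=cv2.moments(c);return M["m10"]/M["m00"],M["m01"]/M["m00"]
E
python3 - <<'E'
from h import *
t=cv2.imread("pics/top0.png");s=cv2.imread("pics/scene0.png")
H=cv2.cvtColor(t,cv2.COLOR_BGR2HSV);G=cv2.cvtColor(s,cv2.COLOR_BGR2HSV)
print("px tray,gap,shadow,tabtop,tabside,table",[tuple(map(int,H[v,u])) for u,v in[(264,178),(273,172),(215,180),(190,177),(200,177),(230,150)]])
blue=cv2.inRange(H,(105,110,30),(130,255,255))
c,a=big(blue,(175,160,215,200));print("blue z45",a,rect(plane("top",c,45)))
for th in(115,125,135,145):
    m=cv2.inRange(H,(0,0,th),(180,60,255))&~blue
    # restrict to inside the hull of blue
    k=cv2.fillConvexPoly(np.zeros_like(m),cv2.convexHull(c),255)
    try:
        q,a=big(m&k,(175,160,215,200));print("tab",th,a,np.round(cen(q),1),rect(plane("top",q,90)))
    except Exception as e: print(th,e)
for th in(45,55,65,75):
    q,a=big(cv2.inRange(H,(0,0,0),(180,255,th)),(255,138,355,200));print("tray z51",th,a,rect(plane("top",q,51)))
red=lambda X:cv2.inRange(X,(0,120,60),(8,255,255))|cv2.inRange(X,(172,120,60),(180,255,255))
gr=lambda X:cv2.inRange(X,(50,90,40),(85,255,255))
r,_=big(red(H),(283,160,300,181));g1,_=big(gr(H),(307,155,322,178));g2,_=big(gr(H),(327,155,342,175))
L=[cen(x) for x in(r,g1,g2)];print("labels",np.round(plane("top",L,51),1))
r2,_=big(red(G),(290,220,310,240));print("red tri",tri(cen(r),cen(r2)))
b2=cv2.inRange(G,(105,110,30),(130,255,255));c2,_=big(b2,(330,180,365,210));print("scene blue bbox",cv2.boundingRect(c2))
E
```

```text
px tray,gap,shadow,tabtop,tabside,table [(30, 5, 54), (165, 11, 47), (15, 14, 71), (34, 17, 121), (111, 60, 60), (9, 14, 125)]
blue z45 116.0 (array([519.7, 129.6]), array([49.5, 54.3]), 13.2)
tab 115 77.5 [189.3 175.9] (array([520. , 131.9]), array([20.3, 29.7]), 15.0)
tab 125 0.5 [184.7 180.7] (array([508.3, 142.2]), array([1.8, 3.4]), 45.8)
135 max() iterable argument is empty
145 max() iterable argument is empty
tray z51 45 120.0 (array([ 536.6, -201.9]), array([121.3,  82. ]), 90.0)
tray z51 55 844.5 (array([ 538.8, -152.1]), array([ 88.6, 215.4]), 10.1)
tray z51 65 3051.5 (array([ 534.9, -153.7]), array([102.9, 217.8]), 9.8)
tray z51 75 3116.5 (array([ 535.8, -153.8]), array([103.7, 220.2]), 10.3)
labels [[ 539.5 -118.8]
 [ 548.2 -176.2]
 [ 558.4 -226.9]]
red tri (array([ 539.67708542, -118.2449383 ,   52.65256751]), np.float64(1.314318019979198))
scene blue bbox (338, 183, 22, 19)
```

Measured against the sizes given:
- **Wedge:** at (520,131) with yaw about 14°. The top measures 50×54, against 50×56 expected.
- **Tray:** origin near (543,-153) with yaw 10°, length 220 against 221 expected. The red carton's +y face is at about y'=60, so the gap is about 45, as expected.

Next I'll grasp the tab across its y faces.

```bash
cat >> h.py <<'E'
from scipy.spatial.transform import Rotation as Ro
def quat(yaw):
    best=None;q0=env.read_state()["qpos"]
    for k in(0,np.pi):
        a=yaw+k;y=np.array([-np.sin(a),np.cos(a),0]);z=np.array([0,0,-1.]);q=Ro.from_matrix(np.c_[np.cross(y,z),y,z]).as_quat()
        j=env.ik([500,0,300],q)
        if j is not None:
            d=abs(np.array(j)-q0)[5]
            if best is None or d<best[0]: best=(d,q)
    return best[1]
TO=np.array([543,-153.]);TY=np.deg2rad(10)
def tray(x,y): return TO+np.array([x*np.cos(TY)-y*np.sin(TY),x*np.sin(TY)+y*np.cos(TY)])
def st():
    s=env.read_state();f=np.array(s["force"]);print("t",round(s["time_s"],1),"tcp",np.round(s["tool_pos"],1),"f",np.round(f,1),"fy'",round(-f[0]*np.sin(TY)+f[1]*np.cos(TY),1),"w",round(s["width"],1));return s
E
python3 - <<'E'
from h import *
q=quat(np.deg2rad(14))
env.reach([520,131,240],q)
env.move_l([520,131,70+61],rate=120,f_stop=8);st()
set_gripper(20);st()
env.move_l([520,131,235],rate=120);st()
p=tray(0,78.5);q=quat(TY)
env.reach([*p,235],q);s=st()
for n in("top","scene"):cv2.imwrite(f"pics/{n}1.png",viewer.camera(n))
a=cv2.imread("pics/top1.png")[110:210,220:370];b=cv2.imread("pics/scene1.png")[130:285,240:370]
c=np.zeros((600,800,3),np.uint8);c[:300,:450]=cv2.resize(a,(450,300),interpolation=2);c[:465,455:800]=cv2.resize(b,(345,465)[:2] if 0 else (345,411),interpolation=2)[:411] if 0 else np.pad(cv2.resize(b,(345,411),interpolation=2),((0,54),(0,0),(0,0)))
cv2.imwrite("pics/crop1.png",np.clip(c*1.6,0,255).astype(np.uint8))
E
```

```text
t 3.8 tcp [520.4 131.1 131.5] f [ 0.3  1.1 -0. ] fy' 1.0 w 87.7
t 4.7 tcp [520. 131. 131.] f [0.2 0.5 0.3] fy' 0.5 w 33.9
t 5.7 tcp [519.6 130.9 234.4] f [ 0.2 -0.5 -0.5] fy' -0.5 w 34.1
t 6.5 tcp [529.2 -75.1 234.6] f [ 0.2  0.4 -0.6] fy' 0.4 w 34.0
```

View pics/crop1.png

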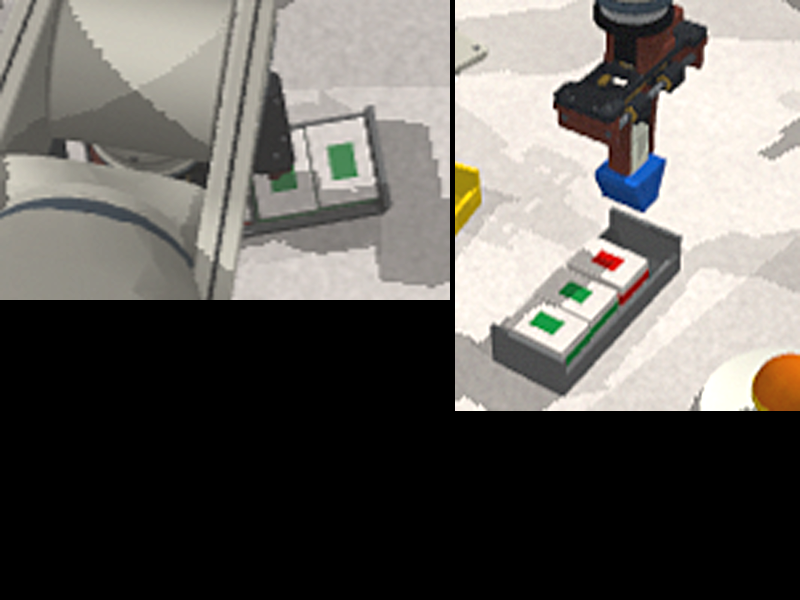

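The wedge hangs upright in the gripper over the gap, aligned with the tray (tab at crop pixel (640,145), gap behind the red carton at (625,235)). I'll check the end wall across both views, then lower the wedge with force stops.

Run:
```python
from h import *
for u,v in(((259.5,159.5),(325,221)),((265.5,194.5),(299,209.8))):
    p,e=tri(u,v);d=p[:2]-TO;c,s=np.cos(TY),np.sin(TY);print("corner z",p[2],"err",e,"tray x',y'",c*d[0]+s*d[1],-s*d[0]+c*d[1],"expect ±44,110.5,z51")
st()
p=tray(0,78.5)
print(env.move_l([*p,131+57],rate=100,f_stop=6));st()
print(env.move_l([*p,131+34],rate=50,f_stop=6));st()
```

```text
corner z 44.22612750802813 err 2.245908602970982 tray x',y' 47.40843319456321 109.54894233599639 expect ±44,110.5,z51
corner z 42.64132754976316 err 5.1534518798409135 tray x',y' -42.89637029416743 110.46332694105185 expect ±44,110.5,z51
t 6.6 tcp [529.4 -74.3 234.8] f [ 0.2 -0.2 -0.6] fy' -0.2 w 34.1
False
t 7.2 tcp [529.6 -75.4 188. ] f [-0.7  0.9 -0.4] fy' 1.0 w 33.9
False
t 7.8 tcp [529.3 -75.7 164.7] f [ 0.2  0.  -1.2] fy' -0.0 w 33.6
```

The wall is where expected and the wedge entered without contact. Now I'll drive it down, nudging sideways from the measured force.

Run:
```python
from h import *
y=78.5;z=131+34
while z>137:
    z=max(z-4,137)
    hit=env.move_l([*tray(0,y),z],rate=30,f_stop=30)
    s=st();f=s["force"];fy=-f[0]*np.sin(TY)+f[1]*np.cos(TY)
    print("y",y,"z",z,hit)
    if hit: break
    if abs(fy)>5:
        y=np.clip(y+np.clip(fy*0.1,-1.5,1.5),73,80)
        env.move_l([*tray(0,y),z],rate=20,f_stop=30)
env.hold(0.3);st()
```

```text
t 8.1 tcp [529.4 -75.7 160.9] f [-0.1 -0.5 -0.2] fy' -0.5 w 34.1
y 78.5 z 161 False
t 8.4 tcp [529.2 -75.7 156.8] f [-0.3 -0.6 -1.2] fy' -0.6 w 33.6
y 78.5 z 157 False
t 8.7 tcp [529.2 -75.7 152.8] f [-0.5  0.2 -0.7] fy' 0.3 w 33.8
y 78.5 z 153 False
t 9.0 tcp [529.4 -75.7 148.8] f [ 0.4  0.2 -0.4] fy' 0.2 w 33.9
y 78.5 z 149 False
t 9.3 tcp [530.3 -76.5 145.2] f [ 3.1 -4.4 -1.3] fy' -4.9 w 33.6
y 78.5 z 145 False
t 9.6 tcp [530.3 -76.6 140.9] f [ 2.6 -6.  -1.5] fy' -6.3 w 33.8
y 78.5 z 141 False
t 10.1 tcp [530.  -76.8 137. ] f [ 1.9 -6.4 -0.7] fy' -6.6 w 34.0
y 77.8650942633158 z 137 False
t 10.6 tcp [529.5 -76.9 136.9] f [ 1.1 -2.3  0.7] fy' -2.5 w 33.9
```

Sideways forces stayed small and there is no clear floor contact yet. I'll press on to the floor and look.

Run:
```python
from h import *
s=st();p=s["tool_pos"]
print(env.move_l([*tray(0,77.0),133],rate=15,f_stop=20));st();env.hold(.3);st()
a=viewer.camera("scene")[165:285,245:405];cv2.imwrite("pics/s2.png",np.clip(cv2.resize(a,(800,600),interpolation=2)*1.6,0,255).astype(np.uint8))
```

```text
t 10.6 tcp [529.5 -76.9 136.9] f [ 1.1 -2.3  0.7] fy' -2.5 w 33.9
True
t 10.8 tcp [529.7 -77.  136.9] f [-0.9  0.4  4.9] fy' 0.5 w 34.2
t 11.1 tcp [529.7 -77.  136.9] f [-1.1  0.7  5.2] fy' 0.8 w 33.4
```

View pics/s2.png

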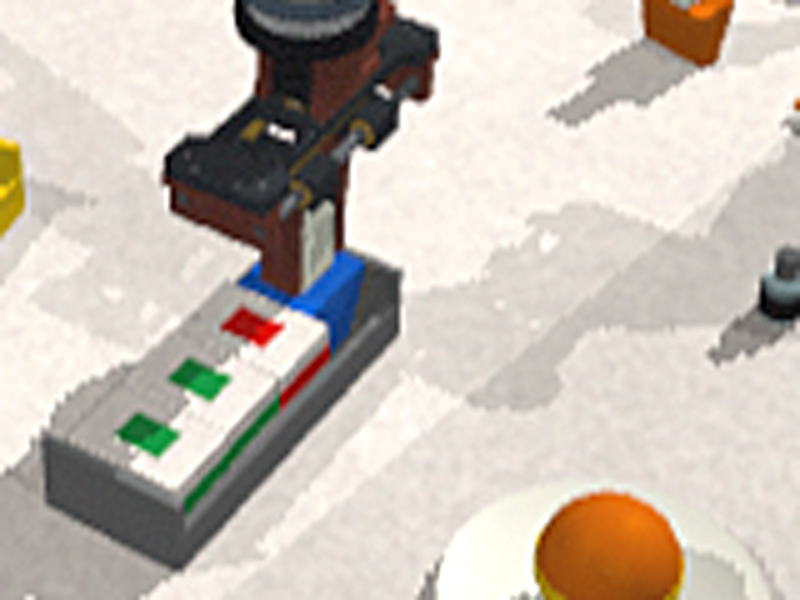

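The wedge is flush in the gap (blue top at crop (320,285)) and the cartons are packed tight. The hard stop at TCP z=136.9 matches the predicted floor at 137. I'll release it, back straight up and check.

Run:
```python
from h import *
set_gripper(60);p=env.read_state()["tool_pos"]
env.move_l([p[0],p[1],260],rate=100)
env.reach([400,-350,300],env.read_state()["orientation"]);env.hold(.2);st()
t=viewer.camera("top");s=viewer.camera("scene")
c=np.zeros((600,800,3),np.uint8);c[:280]=cv2.resize(t[135:205,165:365],(800,280),interpolation=2);c[290:590,:400]=cv2.resize(s[165:285,245:405],(400,300),interpolation=2)
cv2.imwrite("pics/c3.png",np.clip(c*1.6,0,255).astype(np.uint8))
H=cv2.cvtColor(t,cv2.COLOR_BGR2HSV)
def loc(n,P):
    d=np.array(P)-TO;k,z=np.cos(TY),np.sin(TY);print(n,"x',y'",round(k*d[0]+z*d[1],1),round(-z*d[0]+k*d[1],1))
b,_=big(cv2.inRange(H,(105,110,30),(130,255,255)),(250,138,310,205));r=rect(plane("top",b,51));print(r);loc("wedge",r[0])
red=cv2.inRange(H,(0,120,60),(8,255,255))|cv2.inRange(H,(172,120,60),(180,255,255))
q,_=big(red,(270,150,320,178));loc("red",plane("top",cen(q),51)[0])
```

```text
t 14.6 tcp [ 400.7 -349.1  299.8] f [0.6 0.7 0.4] fy' 0.6 w 60.2
(array([529.3, -76.9]), array([50.1, 54.3]), 9.6)
wedge x',y' -0.3 77.3
red x',y' 2.6 23.6
```

View pics/c3.png

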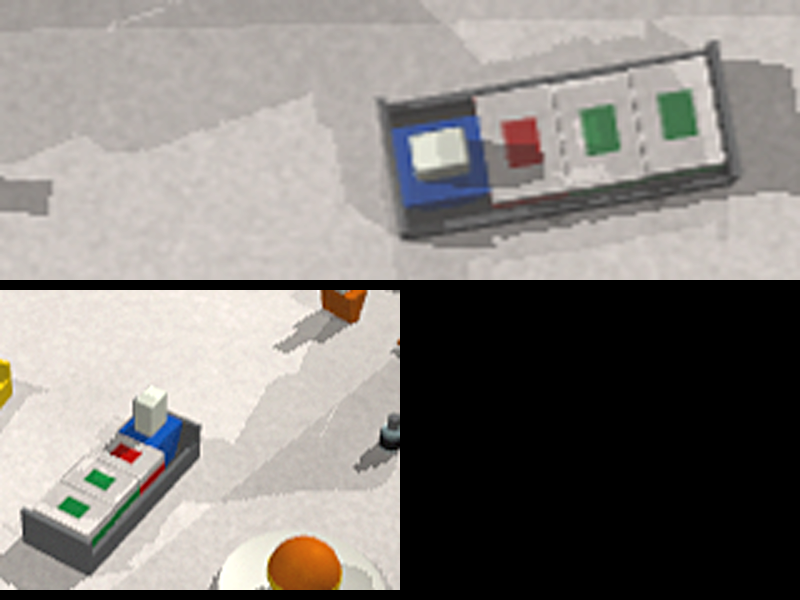

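The wedge is seated at y'≈77, flush and aligned with the tray (top crop (440,160)). The red carton is at y'≈24, under the 27 limit, and the orange wedge hasn't moved, so I'm handing in.

```bash
python3 -c "
from station import workorder; print(workorder.sign_off())"
```

```text
the job is handed in; nothing more can be done
None
```

The blue wedge is on the tray floor, flush with the cartons, the row is packed tight, the orange wedge was not touched, and the job is handed in (no verdict was returned).

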